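# Fill the snack tray and hold it out to the guest

### The arm

A 6-joint arm with a two-finger parallel gripper is mounted at the origin on the work surface. World frame = base frame: x ahead of the robot, y to its left, z up, the work surface at z = 0. Lengths are in m, angles in rad, forces in N, time in s.
With the tool pointing down it reaches from about 0.25 to 0.725 m from the base axis. Payload 4 kg.
Tool frame: the origin (TCP) lies on the front face of the gripper's body, between the roots of the fingers; the fingertips stand 73 mm ahead of it and the grasp point (between the pads) lies bot.tcp_to_grasp ahead of it (bot.tcp_to_grasp is the distance from the TCP to the grasp point, in m); z points along the fingers, y is the line along which they close (so a half turn about z gives the same grasp; the last joint's range is limited). The gripper opens to 85 mm and grips with 20 to 120 N. Pads are 22 mm wide; open, the fingers measure 114 mm over their backs; the gripper's body (76 mm by 85 mm) begins 54 mm behind the grasp point. The pads swing forward as they close: fully open they stand 13 mm farther back than shut.
Start: joints at [-1.223, 0.241, 0.005, 1.335, 0, 1.571], TCP at [0.17, -0.47, 0.304] pointing down, gripper open.
Joint ranges: [-2.72, 2.72], [-1.05, 1.87], [-1.09, 1.28], [-1.99, 2.15], [-1.42, 1.44], [-3.14, 3.14]. Speed limits (rad/s): [2.79, 2.79, 3.14, 3.14, 3.14, 3.14].

### API

Orientations are given as a unit quaternion [x, y, z, w].
In Python, from workcell import bot gives the robot as it stands.
- The arm moves only by the shell command python3 -m jog 'ROWS' [OPENING]. ROWS is JSON, one flat list of numbers, 6 for each row, row after row: the shift along the world's x, y, z scaled (see below), then the turn, a rotation vector about the world's x, y, z scaled (see below). In form: [tx, ty, tz, wx, wy, wz, tx, ty, tz, wx, wy, wz, ...]. A call has 1 to 10 rows; each row is the pose to reach, as a shift and turn from the pose commanded when the call began; what a row does not reach only later rows make up. The controller multiplies each number of a shift by 800 mm and each number of a turn by 2 rad. A row lasts 1/12 s, in which the tool goes at most 41.7 mm and 7.16 degrees, less where a joint would pass 70% of its speed; a pose out of reach is approached as far as the arm can. A call with a number of a shift or a turn outside -1 to 1 is refused whole. A call with a gripper value outside its range is refused whole. OPENING is the opening, from -1 (shut) to 1 (fully open), set as the call begins (- or left out, the last holds). The fingers move at their own pace and stop on an object; the grip force is fixed at half the most. Time passes only in rows, so rows that repeat a pose let the fingers close. It gives the time, the measured TCP pose, the force, the opening and the grip force at its end, in the units of the state.
- bot.get_obs(): the state, without advancing time (a new reading comes with each control period).
- bot.camera(name): name is "side" or "top" or "wrist"; returns (picture, depth): 480x640x3 uint8, red, green, blue; 480x640 float32, m along the optical axis (not along the pixel's ray), 0 where there is no reading.
- bot.calibration(name): a dict with "intrinsics" (3x3 intrinsics, pixels), "pose" (4x4, takes a point from camera to world coordinates). Camera axes: x right, y up, looking along -z (the intrinsics and any distortion apply to the point x, -y, -z); pixel columns grow to the right and rows downward; lengths in m; the calibration is good to about 2 mm. A picture is of the moment at which its call begins: read the wrist's pose just before it. calibration takes no time and is no camera call; for the wrist camera it gives the pose at the moment of the call.
- bot.job_done(): hands the job in; it is judged then, once.
Trained networks look in the newest picture that a camera, given by its name, has taken for a name from the list of things; names that differ only in an ending like _2 or _b are one class to them, and where a whole thing is asked for, a point or a joint stands for the part that bears it (a point fixed in the world has none). Each returns a list of dicts, best first, with "confidence" (0 to 1); they miss things now and then, are a little off and sometimes report something else, mostly with a low value. They report only what shows in the picture. A call takes as long as a camera call. They do not tell look-alikes from the thing itself.
- bot.find_in(label, camera): "at" ([x, y, z] in m, in the coordinates of the camera as it stood for that picture, good to about 4 mm: the middle of the surface that is visible of it).
- bot.tip_of(label, camera): "at" ([x, y, z] in m, in the coordinates of the camera as it stood for that picture, good to about 4 mm: a listed point, or the origin of a listed thing).
The state is a dict: "clock": time; "joint_pos": joint angles; "joint_vel": joint speeds; "tau": joint torques, N m; "eef_pos": TCP position; "tool_rot": TCP orientation; "ft_force": force on the tool from outside, world axes, zero at the start; "ft_torque": the same for the moment, N m; "grip_width": finger opening in m; "grasp_force": force on a finger pad.
Only numpy, scipy, OpenCV 4.12 (cv2) and the standard library are available. Lean on these libraries where they do the work, as an engineer would, in place of code of your own. Each camera call takes 0.05 s, during which the arm holds its last target. There are 200 camera calls.

### The job

Pour all six walnuts from the steel cup into the tray's nut well, then stand the empty cup upright on the counter and let go of it. Then lift the tray by its hoop handle, keeping it level so that the loose tangerine never rolls out of its pocket and no nut is spilt, carry it to the guest's round mat and finish still holding it there for the guest to help himself: level and still, centred over the mat, its underside about a hand's width (10 cm) above it. Do not push the tea glass, the honey jar or the sugar bowl about.

Things in the scene. Friction and masses are not known exactly. Their poses are not given: they have to be found in the camera images.
- tray: Loose light-wood serving tray with a hoop handle over its middle, 140 mm wide (x), 270 mm long (y), about 0.45 kg, standing on the counter. Origin: centre of its underside, z up. Bottom board 8 mm thick. The +y half is the nut well, an open box with 6 mm walls, tops 38 mm above the underside; the -y half is a low deck (13 mm high) with the round fruit pocket sunk in it.
- tray_handle (a point): Middle of the tray's handle bar, where to grip it, 150 mm above the tray's origin. Axes as the tray's. The flat bar runs along x, is 16 mm thick (y) and 22 mm high (top 161 mm above the underside), and is carried by two posts at x = +-64 mm, y = 0 (each 12 by 16 mm; 116 mm clear between them).
- nut_well (a point): Centre of the inner floor of the nut well, 70 mm from the tray's origin along its +y, 8 mm above the underside. Inside, the well measures 128 mm (x) by 124 mm (y) and is 30 mm deep. Axes as the tray's.
- fruit_pocket (a point): Where the tangerine's centre is when it sits mid-pocket: 71.5 mm from the tray's origin along its -y, 38 mm above the underside. The pocket is a round flat-bottomed recess 49 mm across, 5 mm deep; the fruit has about 8 mm of play in it and would roll over the rim at about 33 degrees of tilt or with a hard jerk.
- tangerine: Loose orange ball, 60 mm across, about 90 g, lying in the tray's fruit pocket. Origin at its centre; its axes turn as it rolls.
- cup: Loose steel measuring cup, 0.14 kg, flared: 60 mm across at the foot, 82 mm at the rim, 68 mm high, walls and bottom 4 mm. A level handle sticks out along its -x, roughly towards the robot. Origin: centre of its underside, z up. It stands on the counter, nearly filled by six round walnuts (25 by 30 mm, 10 g each), which roll out when it is tipped some 100 degrees.
- cup_handle (a point): Middle of the cup's black handle, on its axis: where to grip it. The handle is round, 18 mm thick, its axis 56 mm above the cup's underside, and reaches from 52 to 164 mm from the cup's axis (this point: 108 mm); a 12 mm shank joins it to the cup. Axes as the cup's: the handle runs along x.
- cup_mouth (a point): Centre of the cup's mouth, at rim height. Axes as the cup's.
- mat: Fixed round table mat of coiled straw with a dark red border, the guest's place, 210 mm across, 4 mm thick, lying on the counter left or right of the tray. Origin at the centre of its underside.
- walnut1: A walnut in its shell, 25 mm thick, 30 mm long, loose, at first in the cup. Origin at its centre.
- walnut2: A walnut in its shell, 25 mm thick, 30 mm long, loose, at first in the cup. Origin at its centre.
- walnut3: A walnut in its shell, 25 mm thick, 30 mm long, loose, at first in the cup. Origin at its centre.
- walnut4: A walnut in its shell, 25 mm thick, 30 mm long, loose, at first in the cup. Origin at its centre.
- walnut5: A walnut in its shell, 25 mm thick, 30 mm long, loose, at first in the cup. Origin at its centre.
- walnut6: A walnut in its shell, 25 mm thick, 30 mm long, loose, at first in the cup. Origin at its centre.
- tea_glass: Waisted glass of tea with a gilt rim, 61 mm across, 91 mm high, beyond the mat (about 145 mm farther from the robot). A bystander, not to be moved. Origin at the centre of its underside, z up. Loose.
- honey_jar: Amber honey jar with a yellow cap, 68 mm across, 95 mm high, beyond the cup (about 110 mm farther from the robot). A bystander, not to be moved. Origin at the centre of its underside, z up. Loose.
- sugar_bowl: Blue closed sugar bowl, 92 mm across, 82 mm high, beyond the tray. A bystander, not to be moved. Origin at the centre of its underside, z up. Loose.
There are look-alikes about, which are no part of the job. Of the things that look like the mat, take the one that is farthest to the robot's right at the start. Several things look just like the cup: the one meant starts farthest from the robot's base.

How it is judged:
On the way, in this order (a step that is already met when the one before it is completed fails the run):
1. the cup, off the counter, is tipped over the nut well of the tray (angle between cup's own z axis and vertical above 0.7 rad and height (world z) of cup_handle above 0.06 m and horizontal distance between cup_mouth and nut_well below 0.1 m).
2. all six walnuts lie in the nut well, the tray still standing on the counter (x of walnut1 in the frame of nut_well between -0.064 and 0.064 m and y of walnut1 in the frame of nut_well between -0.064 and 0.062 m and z of walnut1 in the frame of nut_well between 0 and 0.05 m and x of walnut2 in the frame of nut_well between -0.064 and 0.064 m and y of walnut2 in the frame of nut_well between -0.064 and 0.062 m and z of walnut2 in the frame of nut_well between 0 and 0.05 m and x of walnut3 in the frame of nut_well between -0.064 and 0.064 m and y of walnut3 in the frame of nut_well between -0.064 and 0.062 m and z of walnut3 in the frame of nut_well between 0 and 0.05 m and x of walnut4 in the frame of nut_well between -0.064 and 0.064 m and y of walnut4 in the frame of nut_well between -0.064 and 0.062 m and z of walnut4 in the frame of nut_well between 0 and 0.05 m and x of walnut5 in the frame of nut_well between -0.064 and 0.064 m and y of walnut5 in the frame of nut_well between -0.064 and 0.062 m and z of walnut5 in the frame of nut_well between 0 and 0.05 m and x of walnut6 in the frame of nut_well between -0.064 and 0.064 m and y of walnut6 in the frame of nut_well between -0.064 and 0.062 m and z of walnut6 in the frame of nut_well between 0 and 0.05 m and height (world z) of tray below 0.01 m), for 0.2 s.
3. the tray hangs from the gripper, clear of the counter (height (world z) of tray above 0.05 m and contact force between the fingers and tray above 1 N), for 0.2 s.
At the end, for the whole second after the job is handed in: The gripper holds the tray still, underside 60 to 160 mm above the counter, tilted under 0.12 rad, within 45 mm of the mat's centre, resting on nothing; tangerine in its pocket, six walnuts in the well, cup upright on the counter (height (world z) of tray between 0.06 and 0.16 m and angle between each of tray, cup's own z axis and vertical below 0.12 rad and horizontal distance between tray and mat below 0.045 m and linear speed of tray below 0.03 m/s and angular speed of tray below 0.15 rad/s and contact force between the fingers and tray above 1 N and contact force between tray and mat below 0.1 N and contact force between tray and cup below 0.1 N and contact force between tray and tea_glass below 0.1 N and distance between tangerine and fruit_pocket below 0.016 m and x of walnut1 in the frame of nut_well between -0.064 and 0.064 m and y of walnut1 in the frame of nut_well between -0.064 and 0.062 m and z of walnut1 in the frame of nut_well between 0 and 0.05 m and x of walnut2 in the frame of nut_well between -0.064 and 0.064 m and y of walnut2 in the frame of nut_well between -0.064 and 0.062 m and z of walnut2 in the frame of nut_well between 0 and 0.05 m and x of walnut3 in the frame of nut_well between -0.064 and 0.064 m and y of walnut3 in the frame of nut_well between -0.064 and 0.062 m and z of walnut3 in the frame of nut_well between 0 and 0.05 m and x of walnut4 in the frame of nut_well between -0.064 and 0.064 m and y of walnut4 in the frame of nut_well between -0.064 and 0.062 m and z of walnut4 in the frame of nut_well between 0 and 0.05 m and x of walnut5 in the frame of nut_well between -0.064 and 0.064 m and y of walnut5 in the frame of nut_well between -0.064 and 0.062 m and z of walnut5 in the frame of nut_well between 0 and 0.05 m and x of walnut6 in the frame of nut_well between -0.064 and 0.064 m and y of walnut6 in the frame of nut_well between -0.064 and 0.062 m and z of walnut6 in the frame of nut_well between 0 and 0.05 m and height (world z) of cup between -0.008 and 0.008 m); the arm keeps its last pose, push and grip.
It fails at once if the tangerine leaves its pocket (distance between tangerine and fruit_pocket above 0.018 m).
It fails at once if the tray is tipped more than 0.3 rad (angle between tray's own z axis and vertical above 0.3 rad).
It fails at once if the tea glass is moved by more than 25 mm or tipped (distance of tea_glass from where it was at the start of the episode above 0.025 m or angle between tea_glass's own z axis and vertical above 0.3 rad).
It fails at once if the honey jar is moved by more than 25 mm or tipped (distance of honey_jar from where it was at the start of the episode above 0.025 m or angle between honey_jar's own z axis and vertical above 0.3 rad).
It fails at once if the sugar bowl is moved by more than 25 mm or tipped (distance of sugar_bowl from where it was at the start of the episode above 0.025 m or angle between sugar_bowl's own z axis and vertical above 0.3 rad).
It also fails if it takes over 72 s, if anything falls off the work surface, if the arm or the gripper's body presses on something with over 40 N, if the wrist force passes 120 N, or if a joint passes its speed limit or range.

## Working session

There is one attempt and no reset: what is moved stays moved. The work goes in short steps, Python scripts to look and compute and a shell command to move; the robot and the scene stay as the last step left them, time stands still between calls to the robot, and variables do not carry over. Pictures are saved under pics/ and viewed, at most 10 in all, crops included, and the job is handed in when it is done.

```bash
mkdir -p pics; ls
cat > h.py <<'E'
import numpy as np, cv2
from workcell import bot
def snap(name,fn=None):
    T=np.array(bot.calibration(name)["pose"]); im,d=bot.camera(name)
    if fn: cv2.imwrite(f"pics/{fn}.png",im[:,:,::-1])
    return im,d,T
def pix(name,T,p):
    K=np.array(bot.calibration(name)["intrinsics"]); c=np.linalg.inv(T)@np.r_[p,1]
    q=K@[c[0],-c[1],-c[2]]; return (q[:2]/q[2]).round().astype(int)
def look(name,T,labels,f="tip_of",n=4):
    for l in labels:
        for r in getattr(bot,f)(l,name)[:n]:
            w=(T@np.r_[r["at"],1])[:3]; print(name,l,round(r["confidence"],2),w.round(3),pix(name,T,w))
E
python3 - <<'E'
from h import *
for c in ["top","side"]:
    im,d,T=snap(c,c+"0"); print(c,T.round(3).tolist())
    look(c,T,["tray","tray_handle","nut_well","cup","cup_handle","mat","tea_glass","honey_jar","sugar_bowl","tangerine"])
o=bot.get_obs();print(o["eef_pos"],o["tool_rot"],bot.tcp_to_grasp,o["clock"])
E
```

```text
pics
top [[0.017, 0.994, -0.105, 0.386], [-1.0, 0.014, -0.022, -0.041], [-0.02, 0.106, 0.994, 1.443], [0.0, 0.0, 0.0, 1.0]]
top tray 0.61 [ 0.539 -0.001  0.001] [311 238]
top tray_handle 0.76 [ 0.544 -0.004  0.148] [311 229]
top tray_handle 0.18 [0.518 0.06  0.009] [288 245]
top nut_well 0.93 [0.519 0.065 0.006] [286 244]
top cup 0.81 [0.592 0.358 0.001] [178 216]
top cup 0.8 [ 0.272  0.205 -0.001] [230 338]
top cup_handle 0.66 [0.236 0.304 0.054] [187 353]
top cup_handle 0.63 [0.494 0.41  0.056] [150 250]
top cup_handle 0.34 [0.613 0.367 0.039] [171 206]
top mat 0.87 [ 0.279 -0.265 -0.001] [411 339]
top mat 0.79 [ 0.541 -0.339  0.   ] [439 239]
top mat 0.31 [0.582 0.353 0.02 ] [177 219]
top tea_glass 0.95 [ 0.677 -0.304  0.004] [426 187]
top honey_jar 0.92 [ 0.678  0.293 -0.003] [203 185]
top honey_jar 0.16 [0.587 0.359 0.064] [170 214]
top sugar_bowl 0.57 [ 0.779  0.025 -0.004] [303 150]
top tangerine 0.9 [ 0.562 -0.07   0.039] [338 227]
top tangerine 0.51 [ 0.778  0.023 -0.001] [304 150]
top tangerine 0.47 [0.521 0.066 0.007] [286 244]
side [[-0.989, 0.102, -0.104, 0.412], [-0.146
[... 528 characters left out ...]
ndle 0.81 [0.497 0.414 0.054] [308 440]
side cup_handle 0.33 [ 0.54 -0.34  0.  ] [336 187]
side mat 0.66 [ 0.54  -0.34   0.001] [336 186]
side mat 0.58 [ 0.277 -0.265 -0.001] [435 215]
side mat 0.28 [ 0.536 -0.003  0.143] [320 233]
side tea_glass 0.75 [ 0.677 -0.306  0.   ] [284 190]
side honey_jar 0.62 [0.675 0.292 0.   ] [227 382]
side honey_jar 0.61 [0.59 0.34 0.04] [264 399]
side sugar_bowl 0.82 [ 0.772  0.021 -0.004] [217 276]
side sugar_bowl 0.48 [0.59  0.357 0.068] [260 399]
side tangerine 0.87 [ 0.553 -0.073  0.031] [317 247]
side tangerine 0.51 [0.587 0.357 0.064] [262 400]
[ 0.17040686 -0.47008574  0.3039144 ] [9.84923005e-01 1.72993277e-01 6.74458002e-06 2.57021998e-05] 0.0539 1.1
```

View pics/top0.png

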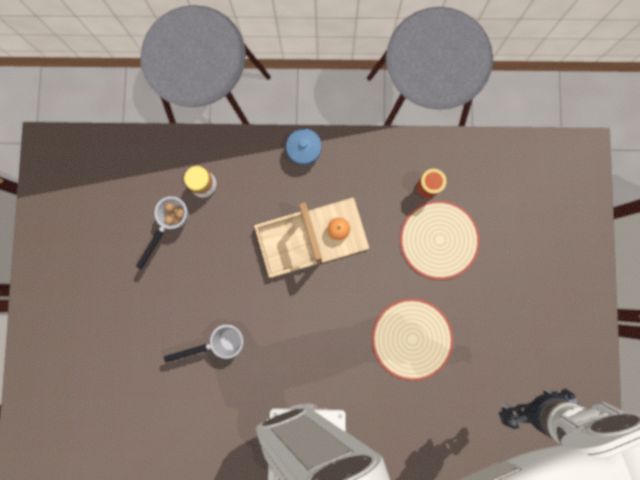

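Run:
```python
import cv2
a=cv2.imread("pics/top0.png")[150:290,110:350];cv2.imwrite("pics/crop0.png",cv2.resize(a,None,fx=3.2,fy=3.2,interpolation=2))
```

```text
(no output)
```

View pics/crop0.png

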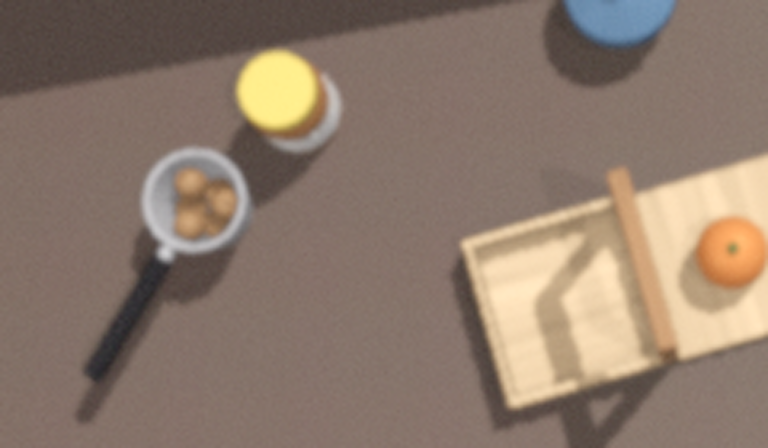

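Top view: the cup look-alikes are at (171,213), which holds the nuts and is farthest from the base, and at (227,342), which is empty. The mat look-alikes are at (439,239), which is farthest right, and at (411,339). The crop confirms my choices: the cup with walnuts at (171,213), the mat at (439,239), and the nut well on the left half of the tray.

```bash
cat >> h.py <<'E'
from scipy.spatial.transform import Rotation as Ro
def tool(psi,th=0):
    "fingers close across a horizontal line of yaw psi; leaned by th about that line (deg)"
    p=np.radians(psi); d=np.array([np.cos(p),np.sin(p),0]); y=np.array([-d[1],d[0],0])
    return Ro.from_rotvec(np.radians(th)*d)*Ro.from_matrix(np.c_[-d,y,[0,0,-1]])
def row(G,R,start=None):
    "row from start (or the present) pose to grasp point G, orientation R"
    if start is None:
        o=bot.get_obs(); t0,R0=np.array(o["eef_pos"]),Ro.from_quat(o["tool_rot"])
    else: R0=start[1]; t0=np.array(start[0])-bot.tcp_to_grasp*R0.apply([0,0,1])
    t=np.array(G)-bot.tcp_to_grasp*R.apply([0,0,1])
    w=(R*R0.inv()).as_rotvec()
    print(((t-t0)/.8).round(4).tolist()+(w/2).round(4).tolist(), "mm",(1000*np.linalg.norm(t-t0)).round(),"deg",np.degrees(np.linalg.norm(w)).round())
E
python3 - <<'E'
from h import *
print([a for a in dir(bot) if a[0]!='_'])
row([.38,.02,.30],tool(-90)); 
H=[.4955,.4115,.055]; up=[.4955,.4115,.13]
row([.38,.02,.30],tool(-80))
R=tool(-28.6,-22)
row(up,R,([.38,.02,.30],tool(-80)))
row(H,R,(up,R))
E
```

```text
['Unreachable', 'calibration', 'camera', 'find_in', 'get_obs', 'job_done', 'tcp_to_grasp', 'tip_of']
[0.262, 0.6126, 0.0625, 0.0, 0.0, 0.6115] mm 535.0 deg 70.0
[0.262, 0.6126, 0.0625, 0.0, 0.0, 0.6988] mm 535.0 deg 80.0
[0.1565, 0.5115, -0.2174, -0.1158, 0.1612, 0.4429] mm 462.0 deg 56.0
[0.0, 0.0, -0.0938, 0.0, 0.0, 0.0] mm 75.0 deg 0.0
```

```bash
A='[.131,.306,.031,0,0,.35,.131,.306,.031,0,0,.35,.131,.306,.031,0,0,.35,.131,.306,.031,0,0,.35,.131,.306,.031,0,0,.35,.131,.306,.031,0,0,.35,.131,.306,.031,0,0,.35,.131,.306,.031,0,0,.35,.131,.306,.031,0,0,.35]' ; unset A
python3 -m jog '[0.131,0.306,0.031,0,0,0.35,0.131,0.306,0.031,0,0,0.35,0.131,0.306,0.031,0,0,0.35,0.131,0.306,0.031,0,0,0.35,0.131,0.306,0.031,0,0,0.35,0.131,0.306,0.031,0,0,0.35,0.131,0.306,0.031,0,0,0.35,0.131,0.306,0.031,0,0,0.35]' 0.4
python3 -m jog '[0.131,0.306,0.031,0,0,0.35,0.131,0.306,0.031,0,0,0.35,0.131,0.306,0.031,0,0,0.35,0.131,0.306,0.031,0,0,0.35,0.131,0.306,0.031,0,0,0.35,0.131,0.306,0.031,0,0,0.35,0.131,0.306,0.031,0,0,0.35,0.131,0.306,0.031,0,0,0.35]'
python3 - <<'E'
from h import *
H=[.4955,.4115,.055]; up=[.4955,.4115,.14]
row(up,tool(-28.6,-22)); print(bot.get_obs()["joint_pos"])
E
```

```text
clock: 1.77
eef_pos: [0.2761, -0.2225, 0.3295]
tool_rot: [0.864, 0.503, 0.001, 0.0]
ft_force: [0.4, 0.6, -0.1]
grip_width: 0.0596
grasp_force: 0.0
clock: 2.43
eef_pos: [0.3817, 0.0219, 0.3537]
tool_rot: [0.64, 0.768, 0.001, 0.0]
ft_force: [0.3, 0.2, -0.7]
grip_width: 0.0597
grasp_force: 0.0
[0.1543, 0.5091, -0.2046, -0.117, 0.1612, 0.4391] mm 456.0 deg 55.0
[ 5.70621579e-02 -1.34524277e-02 -1.56766115e-01  1.42605672e+00
  5.19406075e-04  1.44570941e+00]
```

```bash
python3 -m jog '[0.077,0.254,-0.06,-0.058,0.08,0.22,0.077,0.254,-0.06,-0.058,0.08,0.22,0.077,0.254,-0.06,-0.058,0.08,0.22,0.077,0.254,-0.06,-0.058,0.08,0.22,0.077,0.254,-0.06,-0.058,0.08,0.22,0.077,0.254,-0.06,-0.058,0.08,0.22,0.077,0.254,-0.06,-0.058,0.08,0.22]'
python3 -m jog '[0.077,0.255,-0.145,-0.058,0.08,0.22,0.077,0.255,-0.145,-0.058,0.08,0.22,0.077,0.255,-0.145,-0.058,0.08,0.22,0.077,0.255,-0.145,-0.058,0.08,0.22,0.077,0.255,-0.145,-0.058,0.08,0.22,0.077,0.255,-0.145,-0.058,0.08,0.22,0.077,0.255,-0.145,-0.058,0.08,0.22,0.077,0.255,-0.145,-0.058,0.08,0.22,0.077,0.255,-0.145,-0.058,0.08,0.22]'
python3 - <<'E'
from h import *
H=[.4955,.4115,.055]
R=tool(-28.6,-22)
row(H,R); print(bot.get_obs()["joint_pos"])
im,d,T=snap("wrist","w1"); look("wrist",T,["cup_handle","cup"])
for c in ["side","top"]:
  im,d,T=snap(c); look(c,T,["cup_handle","cup"])
E
```

```text
clock: 3.02
eef_pos: [0.4424, 0.2238, 0.3033]
tool_rot: [0.455, 0.885, -0.096, -0.025]
ft_force: [0.8, -0.8, 0.4]
grip_width: 0.0599
grasp_force: 0.0
clock: 3.77
eef_pos: [0.5043, 0.4244, 0.1903]
tool_rot: [0.245, 0.951, -0.185, -0.047]
ft_force: [-1.0, -0.9, 0.2]
grip_width: 0.0598
grasp_force: 0.0
[0.0011, 0.0061, -0.1067, 0.0003, 0.0011, 0.0027] mm 86.0 deg 0.0
[ 0.74201381  0.90413539  0.76455122  1.79584541 -0.12140126  1.26938436]
wrist cup_handle 0.92 [0.501 0.41  0.053] [382 256]
wrist cup 0.93 [0.272 0.205 0.005] [104 105]
wrist cup 0.63 [ 0.592  0.358 -0.   ] [387 350]
wrist cup 0.39 [0.593 0.339 0.039] [355 384]
side cup_handle 0.73 [0.499 0.416 0.048] [307 443]
side cup_handle 0.61 [0.238 0.305 0.055] [462 403]
side cup 0.97 [0.271 0.202 0.001] [438 369]
side cup 0.63 [ 0.593  0.358 -0.002] [262 419]
top cup_handle 0.95 [0.237 0.306 0.055] [186 353]
top cup_handle 0.74 [0.497 0.414 0.054] [149 249]
top cup 0.67 [0.592 0.358 0.001] [178 216]
top cup 0.62 [ 0.272  0.205 -0.003] [231 338]
```

View pics/w1.png

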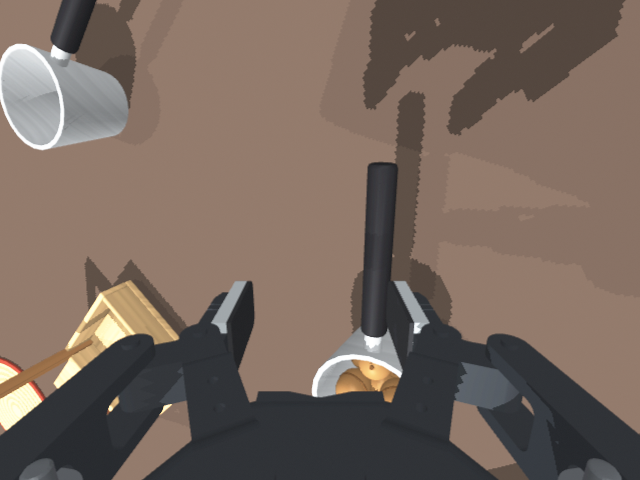

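The wrist view shows the handle at about (380,250), between the open fingers at (235,300) and (405,300). The cup with nuts is ahead of it, at about (365,380). I'll descend, grip and lift a little.

```bash
python3 -m jog '[0.001,0.003,-0.035,0,0,0,0.002,0.005,-0.07,0,0,0,0.0024,0.0074,-0.09,0,0,0,0.0024,0.0074,-0.1,0,0,0,0.0024,0.0074,-0.1067,0,0,0,0.0024,0.0074,-0.1067,0,0,0]'
python3 -m jog '[0,0,0,0,0,0,0,0,0,0,0,0,0,0,0,0,0,0,0,0,0,0,0,0,0,0,0,0,0,0,0,0,0,0,0,0]' -1
python3 -m jog '[0,0,0.005,0,0,0,0,0,0.012,0,0,0,0,0,0.025,0,0,0,0,0,0.04,0,0,0,0,0,0.06,0,0,0,0,0,0.08,0,0,0,0,0,0.09,0,0,0,0,0,0.1,0,0,0,0,0,0.1,0,0,0]'
python3 - <<'E'
from h import *
o=bot.get_obs(); R=Ro.from_quat(o["tool_rot"]); print("G",o["eef_pos"]+R.apply([0,0,bot.tcp_to_grasp]), o["joint_pos"].round(2))
for c in ["side","top"]:
  im,d,T=snap(c,c+"1"); look(c,T,["cup_handle","cup_mouth","cup"],n=2)
# choice for pouring: mouth M over well, handle yaw psi
M=np.array([.512,.098,0])
for psi in (-15,-20):
  p=np.radians(psi); G=M-.108*np.array([np.cos(p),np.sin(p),0]); G[2]=.15; print(psi,G)
  row(G,tool(psi,-22))
E
```

```text
clock: 4.72
eef_pos: [0.5048, 0.4324, 0.1034]
tool_rot: [0.244, 0.951, -0.185, -0.047]
ft_force: [-0.2, -0.3, 0.2]
grip_width: 0.0597
grasp_force: 0.0
clock: 5.22
eef_pos: [0.5052, 0.4327, 0.1052]
tool_rot: [0.244, 0.951, -0.184, -0.046]
ft_force: [-0.7, -0.2, 2.7]
grip_width: 0.0163
grasp_force: 58.1
clock: 5.97
eef_pos: [0.5057, 0.4332, 0.1866]
tool_rot: [0.244, 0.951, -0.183, -0.045]
ft_force: [0.6, 0.2, -1.7]
grip_width: 0.0165
grasp_force: 58.3
G [0.49618462 0.41562313 0.13649695] [ 0.75  0.92  0.79  1.8  -0.12  1.27]
side cup_handle 0.76 [0.497 0.418 0.136] [307 418]
side cup_handle 0.71 [0.238 0.308 0.054] [461 405]
side cup_mouth 0.92 [0.267 0.204 0.07 ] [445 350]
side cup 0.78 [ 0.267  0.202 -0.001] [440 370]
top cup_handle 0.71 [0.236 0.305 0.056] [187 354]
top cup_handle 0.63 [0.498 0.415 0.131] [138 246]
top cup_mouth 0.93 [0.589 0.361 0.144] [160 208]
top cup 0.7 [ 0.273  0.205 -0.003] [231 338]
top cup 0.57 [0.591 0.36  0.076] [169 212]
-15 [0.40768001 0.12595246 0.15      ]
[-0.115, -0.3588, 0.0209, 0.0002, 0.0006, 0.1202] mm 302.0 deg 14.0
-20 [0.4105132  0.13493818 0.15      ]
[-0.1093, -0.3482, 0.0209, 0.0003, 0.0005, 0.0766] mm 292.0 deg 9.0
```

Run:
```python
from h import *
G=[.418,.128,.125]; row([.418,.128,.135],tool(-15,-22))
S=(G,tool(-15,-22))
for th in range(12,130,6):
    print(th,end=" "); row([.418,.128,.125-.017*np.clip((th-40)/40,0,1)],tool(-15,th-22),S)
```

```text
[-0.1021, -0.3562, 0.0022, 0.0002, 0.0006, 0.1202] mm 296.0 deg 14.0
12 [-0.0035, -0.0131, 0.0039, 0.1012, -0.0271, 0.0] mm 11.0 deg 12.0
18 [-0.0053, -0.0198, 0.0047, 0.1517, -0.0407, 0.0] mm 17.0 deg 18.0
24 [-0.0071, -0.0267, 0.0049, 0.2023, -0.0542, 0.0] mm 22.0 deg 24.0
30 [-0.009, -0.0334, 0.0043, 0.2529, -0.0678, -0.0] mm 28.0 deg 30.0
36 [-0.0108, -0.0401, 0.0029, 0.3035, -0.0813, 0.0] mm 33.0 deg 36.0
42 [-0.0125, -0.0466, -0.0002, 0.354, -0.0949, -0.0] mm 39.0 deg 42.0
48 [-0.0142, -0.0529, -0.0062, 0.4046, -0.1084, 0.0] mm 44.0 deg 48.0
54 [-0.0158, -0.0589, -0.0128, 0.4552, -0.122, 0.0] mm 50.0 deg 54.0
60 [-0.0173, -0.0644, -0.02, 0.5058, -0.1355, 0.0] mm 56.0 deg 60.0
66 [-0.0186, -0.0696, -0.0278, 0.5563, -0.1491, 0.0] mm 62.0 deg 66.0
72 [-0.0199, -0.0742, -0.0362, 0.6069, -0.1626, 0.0] mm 68.0 deg 72.0
78 [-0.021, -0.0783, -0.045, 0.6575, -0.1762, -0.0] mm 74.0 deg 78.0
84 [-0.0219, -0.0818, -0.0521, 0.7081, -0.1897, -0.0] mm 80.0 deg 84.0
90 [-0.0227, -0.0847, -0.0585, 0.7586, -0.2033, 0.0] mm 84.0 deg 90.0
96 [-0.0233, -0.0869, -0.0651, 0.8092, -0.2168, 0.0] mm 89.0 deg 96.0
102 [-0.0237, -0.0885, -0.072, 0.8598, -0.2304, 0.0] mm 93.0 deg 102.0
108 [-0.0239, -0.0893, -0.079, 0.9104, -0.2439, 0.0] mm 97.0 deg 108.0
114 [-0.024, -0.0894, -0.0861, 0.9609, -0.2575, 0.0] mm 101.0 deg 114.0
120 [-0.0238, -0.0888, -0.0931, 1.0115, -0.271, -0.0] mm 105.0 deg 120.0
126 [-0.0235, -0.0875, -0.1, 1.0621, -0.2846, -0.0] mm 108.0 deg 126.0
```

View pics/side1.png

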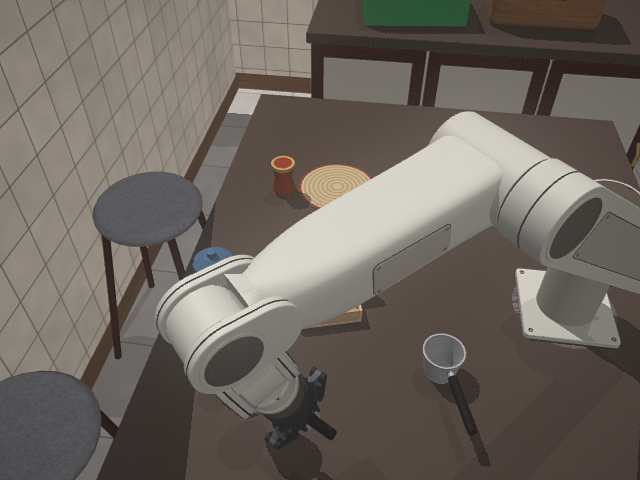

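```bash
python3 -m jog '[-0.002,-0.007,0,0,0,0.002,-0.006,-0.021,0,0,0,0.007,-0.012,-0.043,0,0,0,0.014,-0.019,-0.068,0,0,0,0.023,-0.026,-0.093,0,0,0,0.031,-0.034,-0.117,0,0,0,0.04,-0.041,-0.142,0,0,0,0.048,-0.048,-0.167,0,0,0,0.056,-0.055,-0.192,0,0,0,0.065,-0.061,-0.214,0,0,0,0.072]'
python3 -m jog '[-0.007,-0.025,0,0,0,0.008,-0.014,-0.05,0,0,0,0.017,-0.021,-0.075,0,0,0,0.025,-0.028,-0.096,-0.001,0,0,0.032,-0.033,-0.114,-0.002,0,0,0.038,-0.037,-0.128,-0.003,0,0,0.043,-0.039,-0.137,-0.004,0,0,0.046,-0.041,-0.142,-0.004,0,0,0.048,-0.041,-0.142,-0.004,0,0,0.048,-0.041,-0.142,-0.004,0,0,0.048]'
python3 - <<'E'
from h import *
o=bot.get_obs(); R=Ro.from_quat(o["tool_rot"]); print("G",o["eef_pos"]+R.apply([0,0,bot.tcp_to_grasp]), o["joint_pos"].round(2))
row([.418,.128,.13],tool(-15,-22))
im,d,T=snap("top","top2"); look("top",T,["cup_handle","cup_mouth","nut_well","tray","tray_handle","tangerine"],n=2)
E
```

```text
clock: 7.2
eef_pos: [0.4556, 0.2601, 0.1841]
tool_rot: [0.175, 0.966, -0.187, -0.033]
ft_force: [0.3, 0.3, -2.7]
grip_width: 0.0159
grasp_force: 58.4
clock: 8.03
eef_pos: [0.4238, 0.1482, 0.1811]
tool_rot: [0.129, 0.973, -0.188, -0.024]
ft_force: [1.2, -0.0, -2.4]
grip_width: 0.0157
grasp_force: 58.4
G [0.41864312 0.12874972 0.13103954] [ 0.48  0.4  -0.16  1.27 -0.28  0.78]
[-0.0007, -0.0008, -0.0014, -0.0008, 0.0013, 0.0003] mm 1.0 deg 0.0
top cup_handle 0.75 [0.421 0.128 0.127] [256 280]
top cup_mouth 0.94 [0.523 0.1   0.139] [268 238]
top cup_mouth 0.72 [0.269 0.209 0.064] [225 341]
top nut_well 0.82 [0.522 0.062 0.007] [287 243]
top tray 0.9 [ 0.542 -0.004 -0.002] [312 236]
top tray 0.46 [0.52  0.114 0.092] [264 240]
top tray_handle 0.74 [ 0.542 -0.001  0.148] [310 230]
top tangerine 0.56 [ 0.561 -0.069  0.041] [337 228]
```

View pics/top2.png

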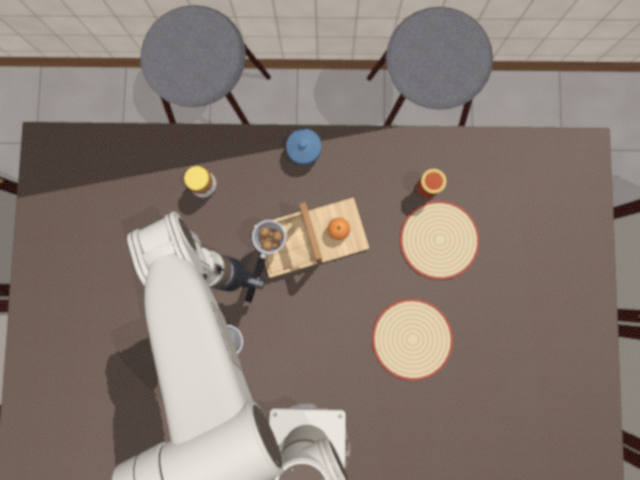

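The cup's mouth is at (268,238), over the left part of the well, and nothing has been disturbed. I'll tip it in stages.

```bash
python3 -m jog '[-0.0006,-0.0022,0.0008,0.017,-0.0045,0,-0.0018,-0.0065,0.0021,0.05,-0.0135,0,-0.0035,-0.013,0.004,0.101,-0.027,0,-0.0053,-0.02,0.0047,0.152,-0.041,0,-0.0071,-0.0267,0.0049,0.202,-0.054,0,-0.009,-0.0334,0.0043,0.253,-0.068,0,-0.0108,-0.04,0.0029,0.3035,-0.081,0,-0.0125,-0.0466,-0.0002,0.354,-0.095,0,-0.0142,-0.053,-0.004,0.405,-0.108,0,-0.0142,-0.053,-0.004,0.405,-0.108,0]'
python3 - <<'E'
from h import *
o=bot.get_obs(); R=Ro.from_quat(o["tool_rot"]); print("G",o["eef_pos"]+R.apply([0,0,bot.tcp_to_grasp]), o["joint_pos"].round(2))
for th in range(54,127,6):
    print(th,end=" "); row([.418,.128,.13-.015*np.clip((th-50)/40,0,1)],tool(-15,th-22))
E
```

```text
clock: 9.22
eef_pos: [0.41, 0.1029, 0.1761]
tool_rot: [0.131, 0.965, 0.224, 0.028]
ft_force: [-0.2, -0.9, -2.7]
grip_width: 0.0161
grasp_force: 59.3
G [0.41609607 0.12579977 0.1276479 ] [ 0.01  0.13 -0.56  0.74  0.44  0.31]
54 [0.0008, -0.0031, -0.0023, 0.0495, -0.0156, 0.0033] mm 3.0 deg 6.0
60 [-0.0007, -0.0087, -0.0092, 0.1001, -0.0293, 0.0032] mm 10.0 deg 12.0
66 [-0.0021, -0.0139, -0.0166, 0.1506, -0.043, 0.003] mm 17.0 deg 18.0
72 [-0.0034, -0.0185, -0.0246, 0.2011, -0.0567, 0.0029] mm 25.0 deg 24.0
78 [-0.0045, -0.0226, -0.033, 0.2517, -0.0704, 0.0028] mm 32.0 deg 30.0
84 [-0.0054, -0.0261, -0.0419, 0.3022, -0.0841, 0.0026] mm 40.0 deg 36.0
90 [-0.0062, -0.029, -0.0511, 0.3527, -0.0978, 0.0025] mm 47.0 deg 42.0
96 [-0.0068, -0.0312, -0.0578, 0.4033, -0.1115, 0.0023] mm 53.0 deg 48.0
102 [-0.0072, -0.0327, -0.0646, 0.4538, -0.1252, 0.0022] mm 58.0 deg 54.0
108 [-0.0074, -0.0336, -0.0716, 0.5043, -0.1389, 0.002] mm 64.0 deg 60.0
114 [-0.0074, -0.0337, -0.0787, 0.5549, -0.1526, 0.0018] mm 69.0 deg 66.0
120 [-0.0073, -0.0331, -0.0857, 0.6054, -0.1662, 0.0016] mm 74.0 deg 72.0
126 [-0.0069, -0.0318, -0.0926, 0.656, -0.1799, 0.0015] mm 79.0 deg 78.0
```

```bash
python3 -m jog '[0.0008,-0.003,-0.0023,0.0495,-0.0156,0.003,-0.0007,-0.0087,-0.0092,0.1,-0.0293,0.003,-0.0021,-0.0139,-0.0166,0.1506,-0.043,0.003,-0.0034,-0.0185,-0.0246,0.201,-0.0567,0.003,-0.0045,-0.0226,-0.033,0.2517,-0.0704,0.003,-0.005,-0.0245,-0.0375,0.277,-0.077,0.003,-0.005,-0.0245,-0.0375,0.277,-0.077,0.003]'
python3 - <<'E'
from h import *
o=bot.get_obs(); R=Ro.from_quat(o["tool_rot"]); print("G",o["eef_pos"]+R.apply([0,0,bot.tcp_to_grasp]), o["joint_pos"].round(2))
for th in range(84,130,3):
    print(th,end=" "); row([.418,.128,.115],tool(-15,th-22))
im,d,T=snap("side","side3")
E
```

```text
clock: 9.8
eef_pos: [0.4076, 0.0853, 0.1452]
tool_rot: [0.113, 0.863, 0.487, 0.063]
ft_force: [-0.7, 0.0, -3.6]
grip_width: 0.016
grasp_force: 59.5
G [0.41941034 0.12987559 0.11735404] [-0.29  0.36 -0.69  0.57  1.03 -0.05]
84 [-0.0024, -0.0041, -0.0061, 0.0261, -0.0077, -0.001] mm 6.0 deg 3.0
87 [-0.0028, -0.0056, -0.0093, 0.0514, -0.0144, -0.001] mm 9.0 deg 6.0
90 [-0.0032, -0.0069, -0.0125, 0.0767, -0.0212, -0.001] mm 12.0 deg 9.0
93 [-0.0035, -0.0081, -0.0158, 0.102, -0.0279, -0.001] mm 15.0 deg 12.0
96 [-0.0037, -0.0091, -0.0192, 0.1273, -0.0347, -0.001] mm 17.0 deg 15.0
99 [-0.004, -0.01, -0.0226, 0.1526, -0.0414, -0.001] mm 20.0 deg 18.0
102 [-0.0042, -0.0107, -0.0261, 0.1779, -0.0482, -0.0011] mm 23.0 deg 21.0
105 [-0.0043, -0.0112, -0.0296, 0.2032, -0.0549, -0.0011] mm 26.0 deg 24.0
108 [-0.0044, -0.0115, -0.0331, 0.2285, -0.0617, -0.0011] mm 28.0 deg 27.0
111 [-0.0044, -0.0117, -0.0366, 0.2538, -0.0684, -0.0011] mm 31.0 deg 30.0
114 [-0.0044, -0.0116, -0.0401, 0.2791, -0.0752, -0.0011] mm 34.0 deg 33.0
117 [-0.0044, -0.0114, -0.0436, 0.3044, -0.0819, -0.0011] mm 36.0 deg 36.0
120 [-0.0043, -0.011, -0.0471, 0.3297, -0.0886, -0.0011] mm 39.0 deg 39.0
123 [-0.0041, -0.0105, -0.0506, 0.355, -0.0954, -0.0012] mm 41.0 deg 42.0
126 [-0.0039, -0.0097, -0.0541, 0.3803, -0.1021, -0.0012] mm 44.0 deg 45.0
129 [-0.0037, -0.0088, -0.0575, 0.4056, -0.1089, -0.0012] mm 47.0 deg 48.0
```

View pics/side3.png

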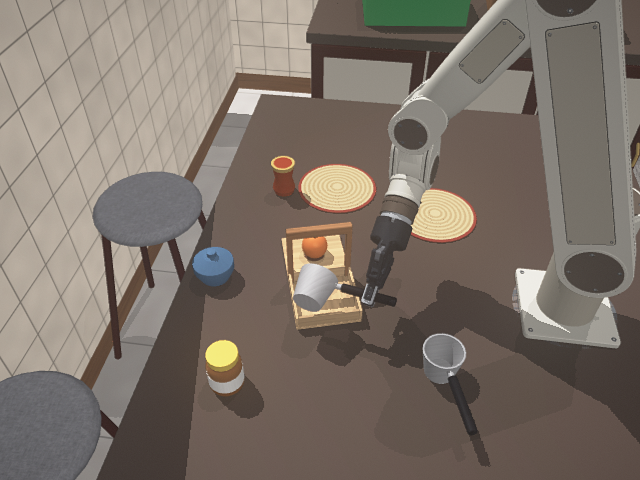

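The cup at (315,290) is tipped about 80° over the well, with the mouth facing the hoop. The arm is clear of everything, so I'll continue slowly.

```bash
python3 -m jog '[-0.0024,-0.0041,-0.0061,0.026,-0.0077,-0.001,-0.0028,-0.0056,-0.0093,0.0514,-0.0144,-0.001,-0.0032,-0.0069,-0.0125,0.0767,-0.0212,-0.001,-0.0035,-0.0081,-0.0158,0.102,-0.0279,-0.001,-0.0037,-0.0091,-0.0192,0.1273,-0.0347,-0.001,-0.0037,-0.0091,-0.0192,0.1273,-0.0347,-0.001,-0.0037,-0.0091,-0.0192,0.1273,-0.0347,-0.001,-0.0037,-0.0091,-0.0192,0.1273,-0.0347,-0.001]'
python3 - <<'E'
from h import *
o=bot.get_obs(); R=Ro.from_quat(o["tool_rot"]); print("G",o["eef_pos"]+R.apply([0,0,bot.tcp_to_grasp]), o["joint_pos"].round(2))
M=np.array([.523,.1,.115])
for psi in (-15,-24):
  p=np.radians(psi); G=M-.108*np.array([np.cos(p),np.sin(p),0])
  for th in range(99,124,3):
    print(psi,th,end=" "); row(G,tool(psi,th-22))
im,d,T=snap("top")
print([((T@np.r_[r["at"],1])[:3].round(3).tolist(),round(r["confidence"],2)) for r in bot.find_in("walnut1","top")])
E
```

```text
clock: 10.52
eef_pos: [0.4058, 0.079, 0.1329]
tool_rot: [0.101, 0.792, 0.597, 0.082]
ft_force: [0.0, -0.3, -1.9]
grip_width: 0.0167
grasp_force: 59.6
G [0.41927624 0.12899551 0.11804193] [-0.37  0.57 -0.65  0.71  1.27 -0.39]
-15 99 [-0.0009, -0.0022, -0.0072, 0.0261, -0.0021, -0.0006] mm 6.0 deg 3.0
-15 102 [-0.0011, -0.0028, -0.0106, 0.0514, -0.0089, -0.0004] mm 9.0 deg 6.0
-15 105 [-0.0012, -0.0033, -0.0141, 0.0767, -0.0156, -0.0003] mm 12.0 deg 9.0
-15 108 [-0.0013, -0.0037, -0.0176, 0.102, -0.0224, -0.0002] mm 14.0 deg 12.0
-15 111 [-0.0013, -0.0038, -0.0211, 0.1273, -0.0292, -0.0001] mm 17.0 deg 15.0
-15 114 [-0.0013, -0.0038, -0.0247, 0.1526, -0.0359, 0.0001] mm 20.0 deg 18.0
-15 117 [-0.0013, -0.0036, -0.0282, 0.1778, -0.0427, 0.0002] mm 23.0 deg 21.0
-15 120 [-0.0012, -0.0032, -0.0317, 0.2031, -0.0495, 0.0003] mm 26.0 deg 24.0
-15 123 [-0.001, -0.0026, -0.0352, 0.2284, -0.0563, 0.0004] mm 28.0 deg 27.0
-24 99 [-0.0035, 0.0212, -0.0072, 0.0259, -0.0042, -0.0791] mm 18.0 deg 10.0
-24 102 [-0.0038, 0.0206, -0.0106, 0.0506, -0.0129, -0.0789] mm 19.0 deg 11.0
-24 105 [-0.004, 0.0201, -0.0141, 0.0753, -0.0216, -0.0787] mm 20.0 deg 13.0
-24 108 [-0.0042, 0.0198, -0.0176, 0.1, -0.0304, -0.0784] mm 21.0 deg 15.0
-24 111 [-0.0042, 0.0197, -0.0211, 0.1247, -0.0391, -0.0782] mm 23.0 deg 17.0
-24 114 [-0.0042, 0.0197, -0.0247, 0.1494, -0.0478, -0.0778] mm 25.0 deg 20.0
-24 117 [-0.0041, 0.0199, -0.0282, 0.1741, -0.0566, -0.0775] mm 28.0 deg 23.0
-24 120 [-0.004, 0.0203, -0.0317, 0.1988, -0.0653, -0.0771] mm 30.0 deg 26.0
-24 123 [-0.0037, 0.0208, -0.0352, 0.2235, -0.0741, -0.0767] mm 33.0 deg 28.0
[([0.538, 0.071, 0.099], 0.66), ([0.5, 0.048, 0.031], 0.65), ([0.531, 0.052, 0.034], 0.38)]
```

```bash
python3 -m jog '[-0.0012,0.007,-0.003,0.009,-0.0014,-0.026,-0.0023,0.014,-0.005,0.017,-0.003,-0.053,-0.0035,0.0212,-0.0072,0.026,-0.0042,-0.079,-0.0038,0.0206,-0.0106,0.0506,-0.0129,-0.079,-0.004,0.02,-0.014,0.0753,-0.0216,-0.079,-0.0042,0.0198,-0.0176,0.1,-0.0304,-0.078,-0.0042,0.0197,-0.0211,0.125,-0.039,-0.078,-0.0042,0.0197,-0.0211,0.125,-0.039,-0.078,-0.0042,0.0197,-0.0211,0.125,-0.039,-0.078,-0.0042,0.0197,-0.0211,0.125,-0.039,-0.078]'
python3 - <<'E'
from h import *
o=bot.get_obs(); R=Ro.from_quat(o["tool_rot"]); print("G",o["eef_pos"]+R.apply([0,0,bot.tcp_to_grasp]), o["joint_pos"].round(2))
M=np.array([.523,.1,.115])
for psi in (-24,):
  p=np.radians(psi); G=M-.108*np.array([np.cos(p),np.sin(p),0])
  for th in range(114,136,3):
    print(psi,th,end=" "); row(G,tool(psi,th-22))
im,d,T=snap("top","top4")
print([((T@np.r_[r["at"],1])[:3].round(3).tolist(),round(r["confidence"],2)) for r in bot.find_in("walnut1","top")])
cv2.imwrite("pics/c4.png",cv2.resize(im[190:310,210:370,::-1],None,fx=5,fy=5,interpolation=2))
E
```

```text
clock: 11.45
eef_pos: [0.4264, 0.0954, 0.099]
tool_rot: [0.164, 0.725, 0.651, 0.151]
ft_force: [1.1, 0.3, -0.9]
grip_width: 0.0162
grasp_force: 59.5
G [0.44976001 0.14367483 0.09334736] [-0.33  0.84 -1.01 -1.13  1.41  0.85]
-24 114 [-0.03, -0.0009, 0.0176, 0.065, -0.0273, 0.0154] mm 28.0 deg 8.0
-24 117 [-0.0299, -0.0007, 0.0141, 0.0887, -0.0384, 0.0155] mm 26.0 deg 11.0
-24 120 [-0.0298, -0.0003, 0.0106, 0.1125, -0.0494, 0.0155] mm 25.0 deg 14.0
-24 123 [-0.0295, 0.0002, 0.0071, 0.1362, -0.0604, 0.0155] mm 24.0 deg 17.0
-24 126 [-0.0292, 0.0009, 0.0036, 0.16, -0.0714, 0.0156] mm 24.0 deg 20.0
-24 129 [-0.0288, 0.0018, 0.0002, 0.1837, -0.0824, 0.0156] mm 23.0 deg 23.0
-24 132 [-0.0284, 0.0028, -0.0031, 0.2075, -0.0935, 0.0156] mm 23.0 deg 26.0
-24 135 [-0.0279, 0.004, -0.0064, 0.2312, -0.1045, 0.0156] mm 23.0 deg 29.0
[([0.51, 0.091, 0.029], 0.59), ([0.461, 0.091, 0.036], 0.46), ([0.547, 0.02, 0.03], 0.39)]
```

View pics/c4.png

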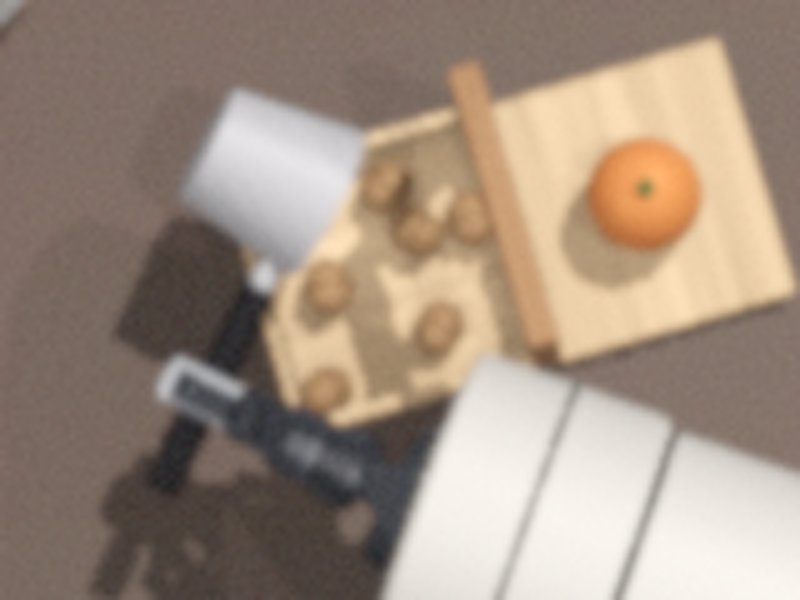

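All six walnuts lie in the well: in the crop they are at (385,185), (415,230), (470,215), (325,290), (440,325) and (325,390). The cup is empty, and the wrist is close to the hoop, so I'll back out up and away.

```bash
python3 -m jog '[-0.003,0,0.008,0,0,0,-0.006,0,0.016,0,0,0,-0.01,0,0.024,0,0,0,-0.014,0,0.032,0,0,0,-0.018,0,0.04,0,0,0,-0.022,0,0.048,0,0,0]'
python3 - <<'E'
from h import *
o=bot.get_obs(); R=Ro.from_quat(o["tool_rot"]); print("G",o["eef_pos"]+R.apply([0,0,bot.tcp_to_grasp]), o["joint_pos"].round(2))
d=R.apply([-1,0,0]); print("d",d,"tool z",R.apply([0,0,1]))
for th in range(100,39,-12):
    print(th,end=" "); row([.42,.15,.2],tool(-24,th-22))
E
```

```text
clock: 12.05
eef_pos: [0.4078, 0.0955, 0.1374]
tool_rot: [0.165, 0.726, 0.651, 0.149]
ft_force: [0.0, -0.3, -1.7]
grip_width: 0.0162
grasp_force: 59.5
G [0.43107885 0.14374244 0.13163895] [-0.35  0.68 -1.05 -0.92  1.42  0.76]
d [ 0.90090301 -0.43401582  0.00200707] tool z [ 0.43171017  0.89562143 -0.10718481]
100 [-0.0116, 0.008, 0.0922, -0.0459, 0.0224, 0.015] mm 75.0 deg 6.0
88 [-0.0098, 0.0119, 0.1056, -0.1409, 0.0664, 0.0148] mm 85.0 deg 18.0
76 [-0.0069, 0.0184, 0.1178, -0.2359, 0.1104, 0.0144] mm 96.0 deg 30.0
64 [-0.0031, 0.027, 0.1283, -0.3309, 0.1544, 0.014] mm 105.0 deg 42.0
52 [0.0015, 0.0374, 0.1366, -0.426, 0.1984, 0.0134] mm 113.0 deg 54.0
40 [0.0068, 0.0491, 0.1423, -0.521, 0.2424, 0.0128] mm 121.0 deg 66.0
```

```bash
python3 -m jog '[-0.003,0.002,0.02,-0.015,0.007,0.004,-0.006,0.005,0.05,-0.03,0.015,0.008,-0.0116,0.008,0.08,-0.046,0.022,0.015,-0.011,0.01,0.098,-0.093,0.044,0.015,-0.0098,0.0119,0.1056,-0.141,0.066,0.015,-0.008,0.015,0.112,-0.188,0.088,0.015,-0.007,0.0184,0.118,-0.236,0.11,0.0144,-0.007,0.0184,0.118,-0.236,0.11,0.0144,-0.007,0.0184,0.118,-0.236,0.11,0.0144]'
python3 - <<'E'
from h import *
o=bot.get_obs(); R=Ro.from_quat(o["tool_rot"]); print("G",o["eef_pos"]+R.apply([0,0,bot.tcp_to_grasp]), o["joint_pos"].round(2))
for th in range(64,-1,-12):
    print(th,end=" "); row([.42,.17,.2],tool(-24,th-22))
im,d,T=snap("top")
print([((T@np.r_[r["at"],1])[:3].round(3).tolist(),round(r["confidence"],2)) for r in bot.find_in("walnut1","top")])
look("top",T,["tray","tray_handle","nut_well","tangerine"],n=1)
E
```

```text
clock: 12.8
eef_pos: [0.4025, 0.1109, 0.2359]
tool_rot: [0.181, 0.872, 0.443, 0.098]
ft_force: [1.2, 0.5, -1.2]
grip_width: 0.0163
grasp_force: 59.5
G [0.42035314 0.15065542 0.20417625] [-0.18  0.03 -0.74  0.49  0.9   0.38]
64 [0.0035, 0.0327, 0.0052, -0.0936, 0.0466, -0.0025] mm 27.0 deg 12.0
52 [0.0082, 0.0431, 0.0135, -0.1894, 0.089, -0.003] mm 37.0 deg 24.0
40 [0.0134, 0.0549, 0.0192, -0.2852, 0.1313, -0.0034] mm 48.0 deg 36.0
28 [0.019, 0.0675, 0.0222, -0.381, 0.1736, -0.0039] mm 59.0 deg 48.0
16 [0.0247, 0.0803, 0.0222, -0.4768, 0.2159, -0.0043] mm 70.0 deg 60.0
4 [0.0303, 0.0929, 0.0192, -0.5726, 0.2581, -0.0047] mm 80.0 deg 72.0
[([0.562, 0.062, 0.029], 0.57), ([0.55, 0.022, 0.03], 0.56), ([0.46, 0.089, 0.034], 0.41), ([0.49, 0.031, 0.027], 0.4)]
top tray 0.87 [ 0.536 -0.002  0.001] [312 239]
top tray_handle 0.7 [ 0.541 -0.002  0.146] [310 230]
top nut_well 0.89 [0.521 0.063 0.007] [287 244]
top tangerine 0.55 [ 0.564 -0.066  0.041] [336 227]
```

```bash
python3 -m jog '[0.0035,0.0327,0.0052,-0.0936,0.0466,-0.0025,0.0035,0.0327,0.0052,-0.0936,0.0466,-0.0025,0.0082,0.0431,0.0135,-0.189,0.089,-0.003,0.0082,0.0431,0.0135,-0.189,0.089,-0.003,0.0134,0.0549,0.0192,-0.285,0.131,-0.0034,0.0134,0.0549,0.0192,-0.285,0.131,-0.0034,0.019,0.0675,0.0222,-0.381,0.1736,-0.004,0.019,0.0675,0.0222,-0.381,0.1736,-0.004,0.0247,0.08,0.0222,-0.477,0.216,-0.004,0.0247,0.08,0.0222,-0.477,0.216,-0.004]'
python3 - <<'E'
from h import *
o=bot.get_obs(); R=Ro.from_quat(o["tool_rot"]); print("G",o["eef_pos"]+R.apply([0,0,bot.tcp_to_grasp]), o["joint_pos"].round(2))
row([.4965,.4135,.09],tool(-28.6,-22))
E
```

```text
clock: 13.93
eef_pos: [0.4228, 0.1755, 0.2469]
tool_rot: [0.211, 0.976, -0.053, -0.013]
ft_force: [0.4, 1.0, -1.5]
grip_width: 0.0161
grasp_force: 59.2
G [0.42014733 0.17024579 0.19329929] [ 0.43  0.25 -0.14  1.26 -0.07  0.86]
[0.1043, 0.3197, -0.1336, -0.1242, 0.0596, -0.036] mm 289.0 deg 16.0
```

```bash
python3 -m jog '[0.005,0.016,-0.002,-0.006,0.003,-0.002,0.015,0.047,-0.01,-0.019,0.009,-0.005,0.028,0.086,-0.03,-0.034,0.016,-0.01,0.042,0.128,-0.045,-0.05,0.024,-0.014,0.055,0.17,-0.063,-0.066,0.032,-0.019,0.068,0.21,-0.081,-0.082,0.039,-0.024,0.081,0.249,-0.099,-0.097,0.046,-0.028,0.093,0.285,-0.116,-0.111,0.053,-0.032,0.1,0.307,-0.127,-0.119,0.057,-0.035,0.1043,0.3197,-0.1336,-0.124,0.0596,-0.036]'
python3 -m jog '[0,0,0,0,0,0,0,0,0,0,0,0]'
python3 - <<'E'
from h import *
o=bot.get_obs(); R=Ro.from_quat(o["tool_rot"]); G=o["eef_pos"]+R.apply([0,0,bot.tcp_to_grasp]);print("G",G, o["joint_pos"].round(2))
row([G[0],G[1],.0585],tool(-28.6,-22))
for c in ["top","side"]:
  im,d,T=snap(c); look(c,T,["cup_handle","cup_mouth","cup"],n=2)
E
```

```text
clock: 14.77
eef_pos: [0.5047, 0.4313, 0.1348]
tool_rot: [0.242, 0.951, -0.185, -0.048]
ft_force: [-0.6, -0.9, -2.6]
grip_width: 0.0166
grasp_force: 59.2
clock: 14.93
eef_pos: [0.505, 0.4293, 0.1374]
tool_rot: [0.243, 0.951, -0.185, -0.047]
ft_force: [0.3, -0.7, -1.3]
grip_width: 0.016
grasp_force: 59.1
G [0.49533436 0.41155305 0.08742455] [ 0.75  0.94  0.7   1.7  -0.12  1.27]
[-0.0, 0.0, -0.0362, 0.0, -0.0002, 0.0002] mm 29.0 deg 0.0
top cup_handle 0.86 [0.238 0.308 0.055] [186 352]
top cup_handle 0.79 [0.496 0.413 0.087] [145 249]
top cup_mouth 0.83 [0.588 0.356 0.097] [168 212]
top cup_mouth 0.63 [0.268 0.204 0.066] [226 342]
top cup 0.79 [0.589 0.356 0.03 ] [175 215]
top cup 0.63 [ 0.275  0.203 -0.004] [232 337]
side cup_handle 0.95 [0.237 0.308 0.056] [462 404]
side cup_handle 0.52 [0.499 0.412 0.088] [306 429]
side cup_mouth 0.84 [0.271 0.209 0.069] [443 352]
side cup 0.67 [ 0.269  0.204 -0.001] [439 370]
```

```bash
python3 -m jog '[0,0,-0.01,0,0,0,0,0,-0.02,0,0,0,0,0,-0.028,0,0,0,0,0,-0.034,0,0,0,0,0,-0.037,0,0,0,0,0,-0.039,0,0,0,0,0,-0.039,0,0,0,0,0,-0.039,0,0,0]'
python3 -m jog '[0,0,-0.001,0,0,0,0,0,-0.002,0,0,0,0,0,-0.002,0,0,0]'
python3 - <<'E'
from h import *
im,d,T=snap("top"); look("top",T,["cup_mouth","cup"],n=2)
E
```

```text
clock: 16.0
eef_pos: [0.5057, 0.4299, 0.1106]
tool_rot: [0.243, 0.952, -0.183, -0.045]
ft_force: [-0.5, -0.1, -2.5]
grip_width: 0.0164
grasp_force: 59.2
clock: 16.25
eef_pos: [0.5057, 0.4299, 0.1091]
tool_rot: [0.243, 0.952, -0.183, -0.045]
ft_force: [-0.1, 1.0, -1.0]
grip_width: 0.0163
grasp_force: 59.2
top cup_mouth 0.85 [0.265 0.207 0.065] [225 343]
top cup_mouth 0.79 [0.589 0.355 0.07 ] [171 213]
top cup 0.96 [ 0.27   0.206 -0.005] [231 339]
top cup 0.83 [0.594 0.359 0.002] [177 215]
```

```bash
python3 -m jog '[0,0,-0.001,0,0,0,0,0,-0.002,0,0,0,0,0,-0.003,0,0,0,0,0,-0.004,0,0,0,0,0,-0.0045,0,0,0,0,0,-0.0045,0,0,0]'
python3 -m jog '[0,0,0,0,0,0,0,0,0,0,0,0,0,0,0,0,0,0,0,0,0,0,0,0,0,0,0,0,0,0]' 0.2
python3 -m jog '[0,0,0.006,0,0,0,0,0,0.02,0,0,0,0,0,0.045,0,0,0,0,0,0.08,0,0,0,0,0,0.12,0,0,0,0,0,0.16,0,0,0,0,0,0.2,0,0,0,0,0,0.2,0,0,0]'
python3 - <<'E'
from h import *
for c in ["top","side"]:
  im,d,T=snap(c); look(c,T,["cup_mouth","cup","tray_handle","tray","nut_well"],n=2)
  print(len([r for r in bot.find_in("walnut1",c)]))
print(bot.get_obs()["joint_pos"].round(2))
row([.46,.12,.30],tool(-120,0))
row([.54,-.002,.25],tool(196.6,0),([.46,.12,.30],tool(-120,0)))
E
```

```text
clock: 16.9
eef_pos: [0.5054, 0.43, 0.1058]
tool_rot: [0.243, 0.952, -0.183, -0.045]
ft_force: [-1.7, 0.5, 1.6]
grip_width: 0.0166
grasp_force: 59.9
clock: 17.32
eef_pos: [0.5058, 0.4297, 0.1052]
tool_rot: [0.243, 0.952, -0.183, -0.045]
ft_force: [1.2, -0.1, 0.9]
grip_width: 0.0515
grasp_force: 0.0
clock: 17.98
eef_pos: [0.5065, 0.4306, 0.2748]
tool_rot: [0.244, 0.953, -0.178, -0.041]
ft_force: [0.4, 1.3, 1.6]
grip_width: 0.051
grasp_force: 0.0
top cup_mouth 0.87 [0.267 0.206 0.064] [226 342]
top cup_mouth 0.77 [0.591 0.357 0.067] [171 212]
top cup 0.84 [ 0.592  0.357 -0.001] [178 216]
top cup 0.58 [ 0.275  0.206 -0.004] [230 337]
top tray_handle 0.68 [ 0.544 -0.001  0.146] [310 229]
top tray 0.79 [ 0.539 -0.004 -0.001] [312 237]
top nut_well 0.94 [0.522 0.059 0.007] [288 243]
3
side cup_mouth 0.93 [0.269 0.209 0.065] [444 353]
side cup_mouth 0.81 [0.591 0.355 0.068] [260 398]
side cup 0.8 [ 0.271  0.201 -0.001] [438 369]
side cup 0.6 [ 0.593  0.356 -0.   ] [262 418]
side tray_handle 0.52 [0.489 0.032 0.017] [339 287]
side tray 0.87 [ 0.54  -0.007 -0.003] [319 278]
side nut_well 0.62 [0.522 0.06  0.006] [322 299]
5
[ 0.75  0.91  0.97  1.99 -0.12  1.27]
[-0.057, -0.3873, 0.111, 0.0587, -0.2029, -0.7868] mm 325.0 deg 93.0
[0.1, -0.1525, -0.0625, 0.0, 0.0, -0.3787] mm 154.0 deg 43.0
```

```bash
python3 -m jog '[-0.0285,-0.194,0.055,0.0294,-0.1014,-0.393,-0.0285,-0.194,0.055,0.0294,-0.1014,-0.393,-0.0285,-0.194,0.055,0.0294,-0.1014,-0.393,-0.0285,-0.194,0.055,0.0294,-0.1014,-0.393,-0.0285,-0.194,0.055,0.0294,-0.1014,-0.393,-0.0285,-0.194,0.055,0.0294,-0.1014,-0.393,-0.0285,-0.194,0.055,0.0294,-0.1014,-0.393,-0.0285,-0.194,0.055,0.0294,-0.1014,-0.393]'
python3 -m jog '[-0.0285,-0.194,0.055,0.0294,-0.1014,-0.393,-0.0285,-0.194,0.055,0.0294,-0.1014,-0.393,-0.0285,-0.194,0.055,0.0294,-0.1014,-0.393,-0.0285,-0.194,0.055,0.0294,-0.1014,-0.393,-0.0285,-0.194,0.055,0.0294,-0.1014,-0.393,-0.0285,-0.194,0.055,0.0294,-0.1014,-0.393,-0.0285,-0.194,0.055,0.0294,-0.1014,-0.393,-0.0285,-0.194,0.055,0.0294,-0.1014,-0.393]'
python3 - <<'E'
from h import *
print(bot.get_obs()["joint_pos"].round(2))
row([.54,-.002,.25],tool(196.6,0))
E
```

```text
clock: 19.35
eef_pos: [0.4828, 0.2737, 0.3105]
tool_rot: [0.605, 0.79, -0.099, -0.024]
ft_force: [0.0, 0.5, -0.3]
grip_width: 0.0514
grasp_force: 0.0
clock: 20.02
eef_pos: [0.4596, 0.1191, 0.354]
tool_rot: [0.866, 0.501, 0.001, 0.001]
ft_force: [0.2, 1.8, -0.3]
grip_width: 0.0512
grasp_force: 0.0
[ 0.25  0.17  0.05  1.45 -0.    2.35]
[0.1005, -0.1513, -0.0626, 0.0004, 0.0006, -0.3796] mm 154.0 deg 43.0
```

```bash
python3 -m jog '[0.1005,-0.151,-0.06,0,0,-0.38,0.1005,-0.151,-0.06,0,0,-0.38,0.1005,-0.151,-0.06,0,0,-0.38,0.1005,-0.151,-0.06,0,0,-0.38,0.1005,-0.151,-0.06,0,0,-0.38,0.1005,-0.151,-0.06,0,0,-0.38,0.1005,-0.151,-0.06,0,0,-0.38,0.1005,-0.151,-0.06,0,0,-0.38]' 0.4
python3 - <<'E'
from h import *
print(bot.get_obs()["joint_pos"].round(2))
im,d,T=snap("wrist","w5"); look("wrist",T,["tray_handle","tray","nut_well","tangerine"],n=2)
row([.541,-.002,.15],tool(196.6,0))
E
```

```text
clock: 20.68
eef_pos: [0.5406, -0.0011, 0.3049]
tool_rot: [0.989, 0.146, -0.001, 0.0]
ft_force: [0.5, -1.1, 0.6]
grip_width: 0.0598
grasp_force: 0.0
[-0.    0.32  0.12  1.37 -0.    2.85]
wrist tray_handle 0.87 [ 0.539 -0.002  0.149] [320 241]
wrist tray 0.97 [ 0.541 -0.     0.002] [318 199]
wrist nut_well 0.82 [0.516 0.061 0.006] [259 204]
wrist tangerine 0.71 [ 0.562 -0.074  0.038] [394 207]
[0.0007, -0.0014, -0.1272, 0.0003, 0.0002, -0.0008] mm 102.0 deg 0.0
```

View pics/w5.png

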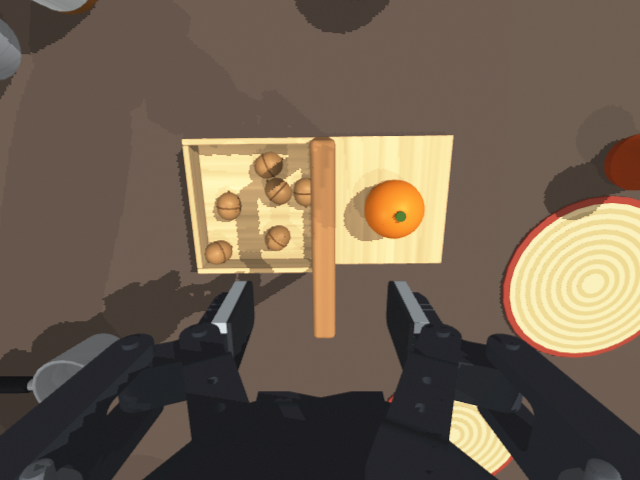

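The wrist view shows six nuts in the well (x 210–310, y 165–250), the tangerine at (394,208) and the handle bar at (323,240), centred and square between the fingers. I'll descend, grip and lift slowly.

```bash
python3 -m jog '[0,0,-0.03,0,0,0,0,-0.001,-0.06,0,0,0,0,-0.001,-0.09,0,0,0,0,-0.001,-0.11,0,0,0,0,-0.001,-0.12,0,0,0,0,-0.001,-0.127,0,0,0,0,-0.001,-0.127,0,0,0,0,-0.001,-0.127,0,0,0]'
python3 -m jog '[0,0,0,0,0,0,0,0,0,0,0,0,0,0,0,0,0,0,0,0,0,0,0,0,0,0,0,0,0,0,0,0,0,0,0,0,0,0,0,0,0,0,0,0,0,0,0,0]' -1
python3 -m jog '[0,0,0.002,0,0,0,0,0,0.006,0,0,0,0,0,0.012,0,0,0,0,0,0.02,0,0,0,0,0,0.03,0,0,0,0,0,0.04,0,0,0,0,0,0.05,0,0,0,0,0,0.058,0,0,0,0,0,0.063,0,0,0,0,0,0.065,0,0,0]'
python3 -m jog '[0,0,0.004,0,0,0,0,0,0.01,0,0,0,0,0,0.018,0,0,0,0,0,0.027,0,0,0,0,0,0.036,0,0,0,0,0,0.044,0,0,0,0,0,0.05,0,0,0,0,0,0.054,0,0,0,0,0,0.056,0,0,0,0,0,0.056,0,0,0]'
python3 - <<'E'
from h import *
for c in ["top","side"]:
  im,d,T=snap(c,c+"6"); look(c,T,["tray","nut_well","tray_handle","tangerine","mat","tea_glass","cup"],n=2)
print(bot.get_obs()["joint_pos"].round(2))
E
```

```text
clock: 21.6
eef_pos: [0.5409, -0.0021, 0.2046]
tool_rot: [0.99, 0.144, 0.001, 0.0]
ft_force: [1.1, 0.2, -0.4]
grip_width: 0.0599
grasp_force: 0.0
clock: 22.27
eef_pos: [0.541, -0.0025, 0.2048]
tool_rot: [0.99, 0.144, 0.001, 0.001]
ft_force: [-0.1, -2.6, 6.3]
grip_width: 0.0152
grasp_force: 60.0
clock: 23.1
eef_pos: [0.5409, -0.0022, 0.257]
tool_rot: [0.99, 0.144, 0.001, 0.0]
ft_force: [0.4, 0.3, -6.9]
grip_width: 0.0151
grasp_force: 58.5
clock: 23.93
eef_pos: [0.5406, -0.0022, 0.301]
tool_rot: [0.99, 0.144, 0.0, 0.0]
ft_force: [-0.1, 0.2, -7.6]
grip_width: 0.0151
grasp_force: 58.5
top tangerine 0.7 [ 0.562 -0.069  0.134] [338 223]
top mat 0.71 [ 0.536 -0.34  -0.002] [439 240]
top tea_glass 0.98 [ 0.682 -0.306  0.002] [426 186]
top cup 0.96 [ 0.595  0.359 -0.001] [177 215]
top cup 0.71 [ 0.274  0.206 -0.001] [230 337]
side tray 0.92 [ 0.539 -0.003  0.092] [319 250]
side tray 0.66 [0.5   0.414 0.05 ] [306 441]
side nut_well 0.61 [0.519 0.068 0.102] [323 271]
side nut_well 0.58 [0.539 0.049 0.113] [315 260]
side tray_handle 0.62 [ 0.537 -0.     0.245] [320 196]
side tangerine 0.83 [ 0.554 -0.072  0.129] [317 215]
side tangerine 0.7 [ 0.773  0.023 -0.004] [216 277]
side mat 0.71 [ 0.591  0.357 -0.002] [263 419]
side mat 0.67 [ 0.539 -0.338  0.002] [337 186]
side tea_glass 0.68 [ 0.681 -0.306 -0.003] [283 191]
side tea_glass 0.61 [ 0.555 -0.073  0.129] [316 215]
side cup 0.62 [0.593 0.356 0.   ] [261 418]
side cup 0.56 [ 0.27   0.199 -0.001] [439 368]
[-0.    0.32  0.11  1.36 -0.    2.85]
```

View pics/side6.png

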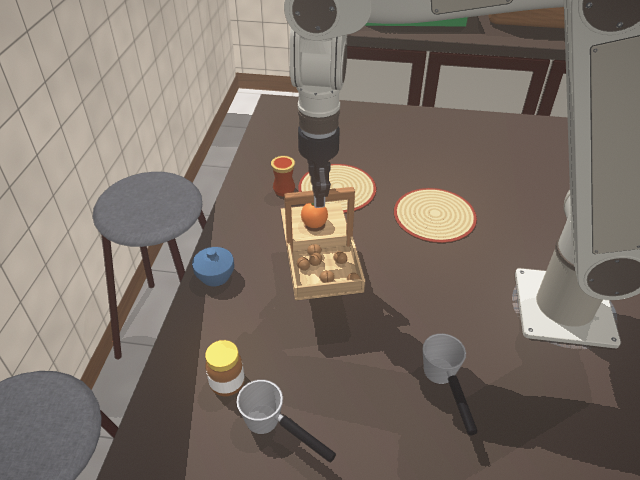

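The tray hangs level at (320,250), with the nuts and fruit in place. The cup stands upright at (260,405). Next I'll carry it smoothly to the mat.

```bash
python3 -m jog '[0,-0.0025,0,0,0,0,0,-0.009,0,0,0,0,0,-0.02,0.002,0,0,0,0,-0.036,0.004,0,0,0,0,-0.056,0.006,0,0,0,0,-0.0775,0.008,0,0,0,0,-0.1,0.01,0,0,0,0,-0.1225,0.011,0,0,0,0,-0.145,0.012,0,0,0,0,-0.1675,0.012,0,0,0]'
python3 -m jog '[0,-0.0225,0,0,0,0,0,-0.045,0,0,0,0,0,-0.0675,0,0,0,0,0,-0.09,0,0,0,0,0,-0.1125,0,0,0,0,0,-0.135,0,0,0,0,0,-0.155,0,0,0,0,0,-0.173,0,0,0,0,0,-0.189,0,0,0,0,0,-0.203,0,0,0,0]'
python3 -m jog '[0,-0.012,0,0,0,0,0,-0.0225,0,0,0,0,0,-0.0315,0,0,0,0,0,-0.039,0,0,0,0,0,-0.0445,0,0,0,0,0,-0.048,0,0,0,0,0,-0.05,0,0,0,0,0,-0.0505,0,0,0,0,0,-0.0505,0,0,0,0,0,-0.0505,0,0,0,0]'
python3 - <<'E'
from h import *
for c in ["top","side"]:
  im,d,T=snap(c,c+"7"); look(c,T,["tray","nut_well","tray_handle","tangerine","mat","tea_glass","cup"],n=2)
E
```

```text
clock: 25.57
eef_pos: [0.5402, -0.1385, 0.3106]
tool_rot: [0.99, 0.143, 0.0, 0.001]
ft_force: [0.6, 0.5, -6.6]
grip_width: 0.0149
grasp_force: 58.5
clock: 26.4
eef_pos: [0.5402, -0.3002, 0.31]
tool_rot: [0.99, 0.143, -0.0, 0.0]
ft_force: [-0.2, -0.6, -7.4]
grip_width: 0.0152
grasp_force: 58.5
clock: 27.23
eef_pos: [0.5405, -0.3386, 0.3102]
tool_rot: [0.99, 0.144, -0.0, 0.0]
ft_force: [0.8, 0.5, -6.2]
grip_width: 0.015
grasp_force: 58.6
top tray 0.56 [ 0.539 -0.336  0.105] [447 235]
top nut_well 0.95 [ 0.521 -0.271  0.112] [421 242]
top tangerine 0.29 [ 0.564 -0.271  0.126] [421 223]
top tea_glass 0.93 [ 0.678 -0.305  0.003] [426 187]
top cup 0.94 [ 0.274  0.209 -0.005] [230 337]
top cup 0.86 [ 0.594  0.355 -0.001] [179 215]
side tray 0.8 [ 0.541 -0.339  0.102] [337 156]
side nut_well 0.88 [ 0.518 -0.274  0.111] [343 169]
side nut_well 0.51 [ 0.592  0.355 -0.002] [262 418]
side tray_handle 0.6 [ 0.535 -0.339  0.251] [341 104]
side tangerine 0.97 [ 0.554 -0.415  0.138] [336 127]
side mat 0.95 [ 0.54  -0.337  0.002] [336 187]
side mat 0.82 [ 0.277 -0.264 -0.005] [435 216]
side tea_glass 0.9 [ 0.681 -0.306 -0.001] [283 190]
side cup 0.81 [ 0.27   0.202 -0.001] [438 370]
side cup 0.64 [ 0.593  0.359 -0.004] [262 421]
```

View pics/side7.png

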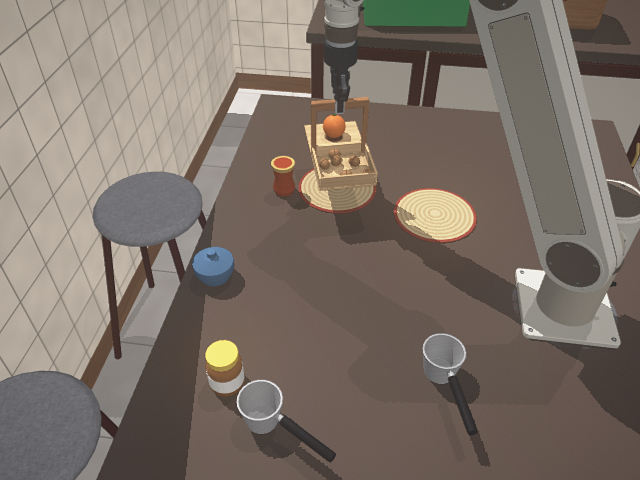

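The tray hangs level above the right-hand mat, centred at about (337,156). The nuts and tangerine are in place, and the tea glass at (283,176) hasn't moved. I'll let it settle, then hand in.

```bash
python3 -m jog '[0,0,0,0,0,0,0,0,0,0,0,0,0,0,0,0,0,0,0,0,0,0,0,0,0,0,0,0,0,0,0,0,0,0,0,0,0,0,0,0,0,0]'
python3 -c "
from workcell import bot
print(bot.job_done())"
```

```text
clock: 28.62
eef_pos: [0.5404, -0.339, 0.3102]
tool_rot: [0.99, 0.144, -0.0, 0.0]
ft_force: [0.1, 0.4, -6.2]
grip_width: 0.0153
grasp_force: 58.6
the job is handed in; nothing more can be done
None
```

The job is handed in, though no verdict came back: all six walnuts are in the well, the empty cup stands upright on the counter, and the tray is held level and still, centred about 10 cm above the guest's mat, with the tangerine in its pocket.

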